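# Shut, power and start the light-curing box

### The arm

A 6-joint arm with a two-finger parallel gripper is mounted at the origin on a cart in front of the work surface, level with it; the furniture and walls round the work are solid. World frame = base frame: x ahead of the robot, y to its left, z up, the work surface at z = 0. Lengths are in m, angles in degrees, forces in N, time in s.
With the tool pointing down it reaches from about 0.3 to 0.85 m from the base axis. Payload 5.4 kg.
Tool frame: the origin (TCP) lies at the very end of the fingers, on their centre line; the grasp point (between the pads) lies 19 mm behind it (robot.pinch_z is the distance from the TCP to the grasp point, in m); z points along the fingers, y is the line along which they close (so a half turn about z gives the same grasp; the last joint's range is limited). The gripper opens to 85 mm and grips with 20 to 120 N. Pads are 22 mm wide; open, the fingers measure 114 mm over their backs; the gripper's body (76 mm by 85 mm) begins 54 mm behind the grasp point. The pads swing forward as they close: fully open they stand 13 mm farther back than shut.
Start: joints at [-84.632, 9.076, 91.501, -0, 79.423, -12.038], TCP at [0.172, -0.549, 0.198] pointing down, gripper open.
Joint ranges: [-166.64, 166.64], [-54.1, 131.32], [10.49, 154.53], [-73.88, 253.88], [9.74, 151.15], [-171.62, 171.62]. Speed limits (degrees/s): [147.25, 147.25, 180, 180, 180, 180].

### API

Orientations are given as a 3x3 rotation matrix whose columns are the frame's x, y, z axes.
In Python, from rig import monitor, imaging, robot gives the robot as it stands. The module is installed in compiled form; this text tells all that it offers.
- The arm moves only by the shell command python3 -m jog 'ROWS' [FORCE]. ROWS is JSON, a list of rows, each a list of 7 numbers: the shift along the tool's x, y, z normalised to -1 to 1, where 1 is 0.02 m, then the turn, a rotation vector about the tool's x, y, z normalised to -1 to 1, where 1 is 4 degrees, then the opening, from -1 (shut) to 1 (fully open). In form: [[x, y, z, rx, ry, rz, gripper], ...]. A call has 1 to 12 rows; each row shifts and turns the commanded pose from where the row before left it, along the tool's axes as they then stand; what a row does not reach is not made up. A row lasts 1/12 s, in which the tool goes at most 41.7 mm and 7.16 degrees, less where a joint would pass 70% of its speed; a pose out of reach is approached as far as the arm can. A call with a number of a shift or a turn outside -1 to 1 is refused whole. A call with a gripper value outside its range is refused whole. The fingers move at their own pace and stop on an object; FORCE is the grip in N (left out, the last holds). Time passes only in rows, so rows that do not move let the fingers close. It gives the time, the measured TCP pose, the force, the opening and the grip force at its end, in the units of the state.
- monitor.observe(): the state, without advancing time (a new reading comes with each control period).
- imaging.capture(name): name is "scene" or "side" or "wrist"; returns the picture (420x560x3 uint8, red, green, blue); there is no depth.
- imaging.get_calibration(name): a dict with "fovy" (degrees; the focal length in pixels is half the picture's height over the tangent of half this angle, whatever the lens; pixels are square), "cx", "cy" (the principal point, pixels), "rvec" (rotation vector, rad) and "tvec" (3), from world to camera coordinates, as OpenCV has them; the wrist camera has in their place "tool_from_camera" (4x4, takes a point from camera to tool coordinates, whose origin is the TCP and whose axes are the flange's). Camera axes: x right, y down, z forward; pixel columns grow to the right and rows downward; lengths in m; the calibration is good to about 2 mm. A picture is of the moment at which its call begins: read the wrist's pose just before it. get_calibration takes no time and is no camera call.
- robot.sign_off(): hands the job in; it is judged then, once.
Trained networks look in the newest picture that a camera, given by its name, has taken for a name from the list of things; names that differ only in an ending like _2 or _b are one class to them, and where a whole thing is asked for, a point or a joint stands for the part that bears it (a point fixed in the world has none). Each returns a list of dicts, best first, with "conf" (0 to 1); they miss things now and then, are a little off and sometimes report something else, mostly with a low value. They report only what shows in the picture. A call takes as long as a camera call. They do not tell look-alikes from the thing itself.
- imaging.find_in(camera, target): "point" ([x, y, z] in m, in world coordinates, good to about 4 mm: the middle of the surface that is visible of it).
- imaging.cut_out(camera, target): "mask" (420x560 bool, what is visible of it).
The state is a dict: "time": time; "qpos": joint angles; "qd": joint speeds; "effort": joint torques, N m; "tool_pos": TCP position; "tool_rot": TCP orientation; "force": force on the tool from outside, world axes, zero at the start; "ft_torque": the same for the moment, N m; "width": finger opening in m; "grasp_force": force on a finger pad.
Only numpy, scipy, OpenCV 4.12 (cv2) and the standard library are available. Lean on these libraries where they do the work, as an engineer would, in place of code of your own. Each camera call takes 0.05 s, during which the arm holds its last target. There are 200 camera calls.

### The job

The resin mounts are loaded in the light-curing box, so start their cure, shielding the light first: push the windowed lid down until the spring catch snaps over its edge and holds it shut. Then switch the mains on by pressing down the raised half of the big rocker, the half next to the lid, so that it flips over and stays, and last push the round start key fully in and let it come back out. Leave the square stop key alone, and do not pick up or shift the mounts or anything lying about.

Things in the scene. Friction and masses are not known exactly. Their poses are not given: they have to be found in the camera images.
- cure_box: White curing box fixed to the bench. Origin on the bench under it; axes: x from its front to its back, y to its left, z up. Left: open chamber, x -48 to 48, y -10 to 86 mm, walls 6 thick, top z 60, floor z 10, under a lid. Right: console, y -94 to -8 mm, panel at z 54: rocker at (24, -54) mm, round start key (-28, -42), square stop key (-28, -78), catch (0, -15), 13 wide, top z 79.
- lid (a joint): Lid hinge, rad: 0 shut, grows as it opens; starts 0.38 to 0.56. Lid: white frame 92 (x) by 82 (y) by 14 mm, amber pane. Hinge line along box x at y 85, z 66 mm; free edge towards the console. A spring holds it ajar: closing takes about 2 N at lid_push, up to 10 N in the last 10 mm as its strike wedges the catch aside. Goes to -0.025 when pressed, rests at 0.014 under the catch.
- lid_push (a point): Point on top of the lid, in the middle of the 19 mm wide frame bar along its free edge, 79 mm from the hinge line; moves with the lid. With the lid shut it lies at (0, 6, 76) mm of the box.
- catch (a joint): Slide of the steel spring catch, m: 0 sprung home towards the lid, up to 0.008 pushed back towards the console. The lid's strike pushes it back by 5.5 mm on its 45 degree nose, after which it springs home over the strike by itself.
- catch_nose (a point): Tip of the catch's nose, at its underside; with the catch home at (0, -8.5, 67) mm of the box.
- rocker (a joint): Mains rocker, rad: about 0 off, half next to the lid raised; about 0.36 on, that half down. Over-centre spring: flips at 0.18 and stays on either side; takes 5 to 7 N, 14 mm from the pivot. Grey V-shaped paddle, 25 mm (box x) by 44 mm (box y), pivot line along box x at y -54, z 60 mm, in a bezel that reaches z 57 mm.
- rocker_on (a point): Point on top of the rocker's half next to the lid, 14 mm from the pivot; off it lies at (24, -40, 70) mm of the box and sinks about 6 mm to on. A black moulded bar lies across this half.
- start_key (a joint): Travel of the round start key, m: 0 out, 0.005 fully in (1.75 N to begin, 5.3 N at the bottom), springs back.
- start_top (a point): Centre of the top of the round metal start key, 24 mm across, at z = 66 mm of the box when out, in a flat ring 31 mm across that reaches z = 57 mm.
- stop_key (a joint): Travel of the square stop key, m: 0 out, 0.005 in. Not to be pressed.
- stop_top (a point): Centre of the top of the square metal stop key, 14 mm wide, at z = 66 mm of the box.
- mount_1: Cream round resin mount, 30 mm across, 18 mm high, standing loose in the chamber near its front; origin at the centre of its underside.
- mount_2: Cream round resin mount, 30 mm across, 16 mm high, standing loose in the chamber near its back; origin as above.
- paste_jar: Small white screw-cap jar with a blue label, 33 mm across, 32 mm high, loose on the bench left of the box; origin at the centre of its underside.
- spare_mount: Black round resin mount, 30 mm across, 18 mm high, loose on the bench left of the box; origin as above.
- blue_vice: Small blue sample vice, 72 x 30 x 45 mm, standing loose on the black base of the microscope behind the box; origin under its centre.
- mount_vial: Small black vial with a white cap, 20 mm across, 25 mm high, standing loose on the black base of the microscope; origin under its centre.
Things that resemble listed ones, but are neither listed nor needed, are in the scene too. Of the things that look like the mount_vial, the smallest one is meant.

How it is judged (in metres and radians):
On the way, in this order (a step that is already met when the one before it is completed fails the run):
1. the lid is shut and the catch has sprung home over it (value of joint lid below 0.04 rad and value of joint catch below 0.002 m), for 0.2 s.
2. the rocker has flipped to on (value of joint rocker above 0.28 rad), for 0.1 s.
3. the start key is pushed in (value of joint start_key above 0.004 m), for 0.05 s.
At the end, for the whole second after the job is handed in: The lid is shut (joint below 0.04 rad) with the catch home (below 2 mm), the rocker is on (above 0.28 rad), both keys are out (below 1 mm), and the two mounts stand upright at rest in the chamber (all of step 1 and value of joint rocker above 0.28 rad and value of joint each of start_key, stop_key below 0.001 m and linear speed of each of mount_1, mount_2, paste_jar, spare_mount, blue_vice, mount_vial below 0.02 m/s and angle between each of mount_1, mount_2's own z axis and vertical below 0.2 rad and horizontal distance between each of mount_1, mount_2 and cure_box below 0.085 m); the robot touches nothing.
It fails at once if the square stop key is pressed (over 2 mm) (value of joint stop_key above 0.002 m).
It fails at once if the mains is switched on while the lid stands open (value of joint rocker above 0.18 rad and value of joint lid above 0.1 rad).
It fails at once if the start key is pressed (over 2.5 mm) while the mains is off (value of joint start_key above 0.0025 m and value of joint rocker below 0.18 rad).
It fails at once if a mount or a thing lying about is lifted or shifted by more than 20 mm (distance of any of mount_1, mount_2, paste_jar, spare_mount, blue_vice, mount_vial from where it was at the start of the episode above 0.02 m).
It also fails if it takes over 38 s, if anything falls off the work surface, if the arm or the gripper's body presses on something with over 40 N, if the wrist force passes 120 N, or if a joint passes its speed limit or range.

## Working session

There is one attempt and no reset: what is moved stays moved. The work goes in short steps, Python scripts to look and compute and a shell command to move; the robot and the scene stay as the last step left them, time stands still between calls to the robot, and variables do not carry over. Pictures are saved under pics/ and viewed, at most 10 in all, crops included, and the job is handed in when it is done.

```bash
mkdir -p pics; python3 - <<'E'
from rig import monitor, imaging, robot
import cv2,numpy as np
s=monitor.observe();print(s['time'],s['tool_pos'],np.round(s['tool_rot'],3).tolist(),s['force'],s['width'])
for c in('scene','side'):
    cv2.imwrite(f'pics/{c}0.png',imaging.capture(c)[:,:,::-1])
    for t in('cure_box','lid_push','catch_nose','rocker_on','start_top','stop_top'):
        print(c,t,[(np.round(d['point'],3).tolist(),round(d['conf'],2)) for d in imaging.find_in(c,t)][:3])
E
```

```text
0.0 [ 0.17194214 -0.54799045  0.19710364] [[0.954, 0.299, -0.0], [0.299, -0.954, 0.002], [0.0, -0.002, -1.0]] [-0.48053256  0.88577292  0.2123645 ] 0.08530200749139291
scene cure_box [([0.393, -0.211, 0.053], 0.71)]
scene lid_push []
scene catch_nose [([0.418, -0.221, 0.073], 0.42)]
scene rocker_on [([0.458, -0.236, 0.065], 0.56)]
scene start_top [([0.431, -0.289, 0.066], 0.65), ([0.496, -0.16, 0.074], 0.63)]
scene stop_top [([0.43, -0.287, 0.069], 0.49)]
side cure_box [([0.389, -0.151, 0.066], 0.96)]
side lid_push [([0.387, -0.156, 0.089], 0.7)]
side catch_nose []
side rocker_on []
side start_top [([0.385, -0.158, 0.089], 0.33)]
side stop_top []
```

View pics/scene0.png

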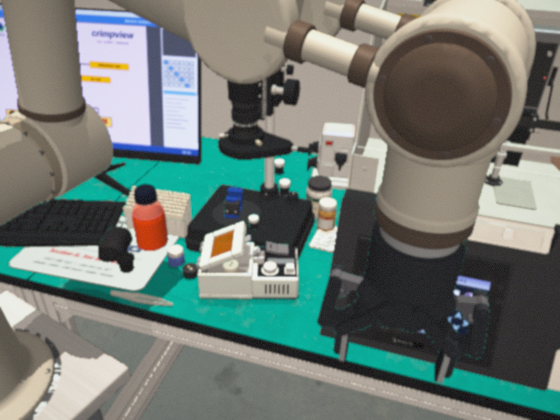

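View pics/side0.png

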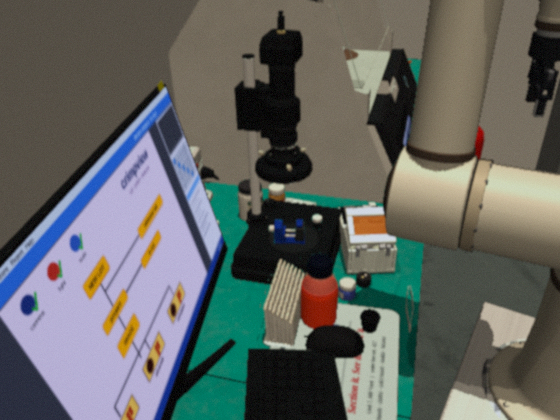

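The scene view shows the box at about (200-298, 225-298), with the lid ajar at (222,243) and the console at right (275,262). The microscope is behind it. The side view shows the lid at (368,225). I'll enlarge the box next.

```bash
python3 - <<'E'
from rig import imaging
import cv2,numpy as np
im=cv2.imread('pics/scene0.png')[205:310,185:325]
cv2.imwrite('pics/crop1.png',cv2.resize(im,None,fx=5.6,fy=5.6,interpolation=cv2.INTER_CUBIC))
for c in('scene','side','wrist'): print(c,imaging.get_calibration(c))
E
```

```text
scene {'fovy': 47.09702794051738, 'cx': 282.38368697152845, 'cy': 206.7839453342988, 'rvec': array([ 1.94173455, -1.06441481,  0.60622477]), 'tvec': array([-0.45711104,  0.27045771,  0.72089576])}
side {'fovy': 44.10551203319089, 'cx': 281.3607338029246, 'cy': 209.96791800678605, 'rvec': array([ 0.65002046, -2.45009009,  1.34852148]), 'tvec': array([0.42911149, 0.2814101 , 0.79728371])}
wrist {'fovy': 63.74082750166558, 'cx': 286.24546475727266, 'cy': 211.92619977009105, 'tool_from_camera': array([[-7.89382928e-04, -9.62903305e-01, -2.69845517e-01,
         6.91535854e-02],
       [ 9.99999194e-01, -4.91803488e-04, -1.17038479e-03,
         4.41707137e-04],
       [ 9.94256414e-04, -2.69846223e-01,  9.62902917e-01,
        -1.74357624e-01],
       [ 0.00000000e+00,  0.00000000e+00,  0.00000000e+00,
         1.00000000e+00]])}
```

View pics/crop1.png

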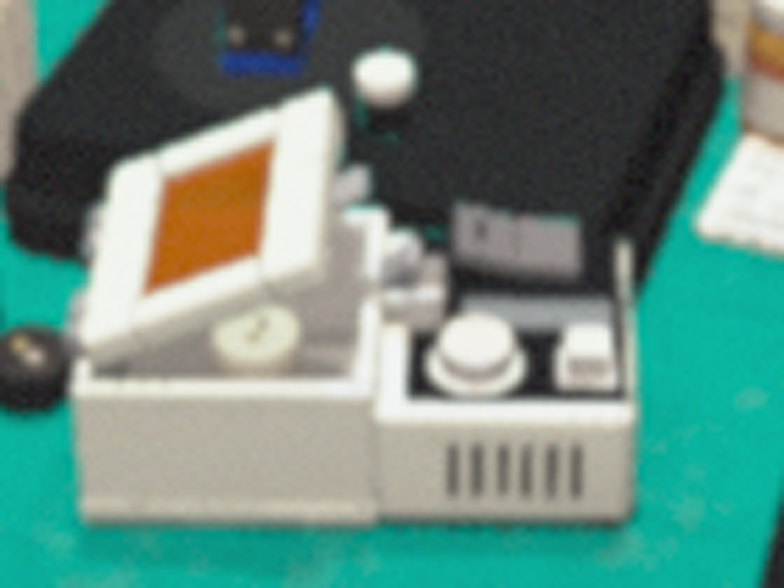

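The crop shows the round start key top at (478,338), the square stop key top at (586,342), and the rocker at (515,240). The front corners are at (78,385), (85,522), (634,408) and (630,520). I'll fit the box pose to these.

```bash
cat > h.py <<'E'
import numpy as np,cv2
from rig import monitor, imaging
from scipy.optimize import least_squares
def K(c): 
    f=210/np.tan(np.radians(c['fovy'])/2); return np.array([[f,0,c['cx']],[0,f,c['cy']],[0,0,1]])
def cam(name,s=None):
    c=imaging.get_calibration(name)
    if name!='wrist': return K(c),cv2.Rodrigues(c['rvec'])[0],c['tvec']
    T=np.eye(4);T[:3,:3]=s['tool_rot'];T[:3,3]=s['tool_pos'];M=np.linalg.inv(T@c['tool_from_camera'])
    return K(c),M[:3,:3],M[:3,3]
def proj(P,C):
    k,R,t=C; q=(k@(R@np.atleast_2d(P).T+np.reshape(t,(3,1)))); return (q[:2]/q[2]).T
def world(B,p):
    x,y,a=p; c,s=np.cos(a),np.sin(a); B=np.atleast_2d(B)/1000
    return np.c_[x+c*B[:,0]-s*B[:,1],y+s*B[:,0]+c*B[:,1],B[:,2]]
def fit(B,uv,C,p0):
    r=least_squares(lambda p:(proj(world(B,p),C)-uv).ravel(),p0,loss='soft_l1'); return r.x,r.fun.reshape(-1,2)
E
python3 - <<'E'
from h import *
B=[(-28,-42,66),(-28,-78,66),(-54,92,60),(-54,92,0),(-54,-94,54),(-54,-94,0)]
uv=np.array([(478,338),(586,342),(78,385),(85,522),(634,408),(630,520)])/5.6+[185,205]
p,r=fit(B,uv,cam('scene'),[.42,-.2,-.3]); print(p,np.degrees(p[2]));print(r.round(1))
print(world([(0,6,76),(0,0,110),(24,-40,70),(-28,-42,66)],p).round(3))
E
```

```text
[ 0.41943429 -0.20144276  0.55420695] 31.75371945104252
[[ 0.2 -2.3]
 [ 0.7 -2.6]
 [-4.1 -0.1]
 [-2.9  0.2]
 [ 1.   0.3]
 [ 0.5  2.3]]
[[ 0.416 -0.196  0.076]
 [ 0.419 -0.201  0.11 ]
 [ 0.461 -0.223  0.07 ]
 [ 0.418 -0.252  0.066]]
```

```bash
python3 - <<'E'
from h import *
A,B=cam('scene'),cam('side')
P=lambda C:C[0]@np.c_[C[1],C[2]]
for n,a,b in(('ring bottom',(255,155),(284,178)),('head top',(245,85),(280,35)),('lid?',(222,243),(368,226))):
    X=cv2.triangulatePoints(P(A),P(B),np.float64(a),np.float64(b)).ravel();X=X[:3]/X[3]
    print(n,X.round(3),proj(X,A).round(),proj(X,B).round())
E
```

```text
ring bottom [ 0.559 -0.118  0.181] [[254. 158.]] [[283. 175.]]
head top [ 0.547 -0.132  0.403] [[255.  49.]] [[291.  63.]]
lid? [ 0.39  -0.162  0.09 ] [[221. 244.]] [[368. 225.]]
```

```bash
python3 -m jog '[[0.79,-0.59,-0.1,0,0,0,-1],[0.79,-0.59,-0.1,0,0,0,-1],[0.79,-0.59,-0.1,0,0,0,-1],[0.79,-0.59,-0.1,0,0,0,-1],[0.79,-0.59,-0.1,0,0,0,-1],[0.79,-0.59,-0.1,0,0,0,-1],[0.79,-0.59,-0.1,0,0,0,-1],[0.79,-0.59,-0.1,0,0,0,-1],[0.79,-0.59,-0.1,0,0,0,-1]]' 60
python3 -m jog '[[0.79,-0.59,-0.1,0,0,0,-1],[0.79,-0.59,-0.1,0,0,0,-1],[0.79,-0.59,-0.1,0,0,0,-1],[0.79,-0.59,-0.1,0,0,0,-1],[0.79,-0.59,-0.1,0,0,0,-1],[0.79,-0.59,-0.1,0,0,0,-1],[0.79,-0.59,-0.1,0,0,0,-1],[0.79,-0.59,-0.1,0,0,0,-1],[0.79,-0.59,-0.1,0,0,0,-1]]'
python3 -m jog '[[0,0,0,0,0,1,-1],[0,0,0,0,0,1,-1],[0,0,0,0,0,1,-1],[0,0,0,0,0,1,-1],[0,0,0,0,0,1,-1],[0,0,0,0,0,1,-1],[0,0,0,0,0,1,-1],[0,0,0,0,0,1,-1],[0,0,0,0,0,1,-1]]'
python3 -m jog '[[0,0,0,0,0,1,-1],[0,0,0,0,0,1,-1],[0,0,0,0,0,1,-1],[0,0,0,0,0,1,-1],[0,0,0,0,0,1,-1],[0,0,0,0,0,1,-1],[0,0,0,0,0,1,-1],[0,0,0,0,0,1,-1],[0,0,0,0,0,1,-1],[0,0,0,0,0,0.7,-1],[0,0,0,0,0,0,-1]]'
python3 - <<'E'
from h import *
s=monitor.observe();print(s['time'],s['tool_pos'],np.round(s['tool_rot'],3).tolist(),s['force'],s['width'],s['qpos'])
im=imaging.capture('wrist')[:,:,::-1]
cv2.imwrite('pics/w1.png',cv2.resize(im,(800,600),interpolation=cv2.INTER_CUBIC))
E
```

```text
time: 1.45
tool_pos: [0.2764, -0.404, 0.2163]
tool_rot: [[0.954, 0.299, 0.0], [0.299, -0.954, -0.0], [0.0, 0.0, -1.0]]
force: [0.5, -0.7, 0.6]
width: 0.0
grasp_force: 0.0
time: 2.2
tool_pos: [0.3803, -0.2601, 0.2344]
tool_rot: [[0.954, 0.299, 0.0], [0.299, -0.954, -0.0], [0.0, 0.0, -1.0]]
force: [0.2, 0.3, -0.0]
width: 0.0001
grasp_force: 0.0
time: 2.95
tool_pos: [0.3798, -0.2609, 0.2342]
tool_rot: [[0.947, -0.322, 0.0], [-0.322, -0.947, -0.0], [0.0, 0.0, -1.0]]
force: [-0.9, -0.4, -0.6]
width: 0.0001
grasp_force: 0.0
time: 3.87
tool_pos: [0.3798, -0.2609, 0.2342]
tool_rot: [[0.538, -0.843, 0.0], [-0.843, -0.538, -0.0], [0.0, -0.0, -1.0]]
force: [0.4, -1.0, 0.0]
width: 0.0001
grasp_force: 0.0
3.8667 [ 0.37983248 -0.26090736  0.23418805] [[0.538, -0.843, 0.0], [-0.843, -0.538, -0.0], [0.0, -0.0, -1.0]] [ 0.40404409 -0.95746847  0.03888773] 0.00010629880618349713 [-4.95674404e+01 -9.80066411e+00  1.06202616e+02  8.35246041e-04
  8.35883626e+01  9.78946155e+01]
```

View pics/w1.png

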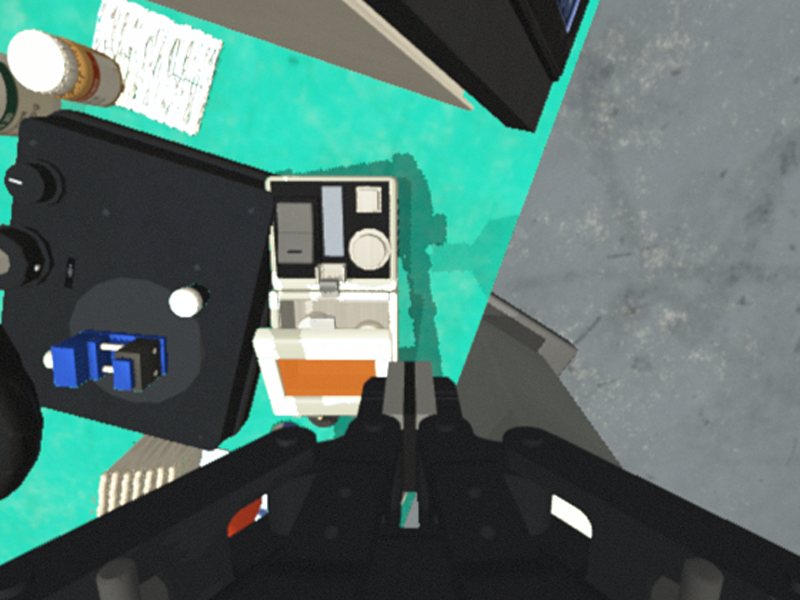

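The wrist view is well aligned with the box. The start key is at (369,248), the stop key at (369,199), the rocker at (295,232), the catch at (330,273), and the console corners at (397,178) and (268,180).

```bash
python3 - <<'E'
from h import *
s=monitor.observe();C=cam('wrist',s)
B=[(-28,-42,66),(-28,-78,66),(-54,-94,54),(54,-94,54)]
uv=np.array([(369,248),(369,199),(397,178),(268,180)])*.7
p,r=fit(B,uv,C,[.42,-.2,.55]); print(p,np.degrees(p[2]));print(r.round(1))
print('catch,rocker px800',proj(world([(0,-15,79),(24,-40,70),(24,-54,60)],p),C)/.7)
for t in('start_top','stop_top','rocker_on','catch_nose','lid_push'):
    print(t,[(np.round(d['point'],3).tolist(),round(d['conf'],2)) for d in imaging.find_in('wrist',t)][:2])
W=world([(0,6,76),(24,-40,70),(-28,-42,66),(0,12,76)],p);R=s['tool_rot']
print(W.round(4)); print(((W-s['tool_pos'])@R*1000).round(1))
E
```

```text
[ 0.40918662 -0.20436888  0.59787609] 34.255776600616805
[[  0.9   2.3]
 [ -0.9   0.7]
 [  5.3  -2.2]
 [-10.5  -0.5]]
catch,rocker px800 [[331.20467883 293.38886771]
 [296.88752518 257.05567471]
 [298.21605943 235.41644193]]
start_top [([0.409, -0.256, 0.066], 0.7)]
stop_top [([0.429, -0.281, 0.066], 0.52), ([0.363, -0.089, 0.017], 0.33)]
rocker_on [([0.459, -0.24, 0.067], 0.58), ([0.401, -0.179, 0.099], 0.29)]
catch_nose [([0.42, -0.218, 0.074], 0.66)]
lid_push [([0.396, -0.175, 0.095], 0.97)]
[[ 0.4058 -0.1994  0.076 ]
 [ 0.4515 -0.2239  0.07  ]
 [ 0.4097 -0.2548  0.066 ]
 [ 0.4024 -0.1945  0.076 ]]
[[-37.8 -55.1 158.2]
 [  7.5 -80.3 164.2]
 [ 11.  -28.4 168.2]
 [-43.8 -54.9 158.2]]
```

```bash
python3 - <<'E'
from h import *
s=monitor.observe();C=cam('wrist',s)
uv=np.array([(369,248),(369,199),(397,178),(268,180),(295,232),(329,288)])*.7
def f(q):
    w=q[3]
    B=[(-28,-42,66),(-28,-78,66),(-w,-94,54),(w,-94,54),(24,-54,63),(0,-10,75)]
    return (proj(world(B,q[:3]),C)-uv).ravel()
r=least_squares(f,[.41,-.2,.6,50],loss='soft_l1');p=r.x[:3];print(r.x,np.degrees(p[2]));print(r.fun.reshape(-1,2).round(1))
np.save('p.npy',p)
W=world([(0,6,76),(24,-40,70),(-28,-42,66),(0,12,76)],p);R=s['tool_rot']
print(W.round(4)); print(((W-s['tool_pos'])@R*1000).round(1))
# lid angle from pane-side: project lid_push for angles
for a in(.38,.47,.56):
    # point on lid at 79 from hinge, 10 above hinge at shut
    y=85-79*np.cos(a)-0+10*np.sin(a); z=66+79*np.sin(a)+10*np.cos(a)
    print(a,y,z,proj(world([(0,y,z)],p),C)/.7, world([(0,y,z)],p))
E
```

```text
[ 0.41272043 -0.20430591  0.54389067 45.75477775] 31.162640180279013
[[ 0.2  1.9]
 [ 0.3  0.3]
 [-0.8 -1.4]
 [-0.8 -5.1]
 [ 1.3 -0.3]
 [ 0.   5.8]]
[[ 0.4096 -0.1992  0.076 ]
 [ 0.454  -0.2261  0.07  ]
 [ 0.4105 -0.2547  0.066 ]
 [ 0.4065 -0.194   0.076 ]]
[[-35.9 -58.4 158.1]
 [ 10.7 -81.2 164.1]
 [ 11.3 -29.2 168.1]
 [-41.9 -58.5 158.1]]
0.38 15.344698483585521 104.58936343939072 [[322.70105168 344.14842155]] [[ 0.40478002 -0.19117542  0.10458936]]
0.47 19.0949680863597 110.69369942689968 [[321.24116003 352.74795844]] [[ 0.40283937 -0.18796631  0.1106937 ]]
0.56 23.37870820914896 116.43626074588394 [[319.85545364 362.15963716]] [[ 0.40062267 -0.1843007   0.11643626]]
```

```bash
python3 -m jog '[[-0.625,-0.975,0,0,0,0,-1],[-0.625,-0.975,0,0,0,0,-1],[-0.625,-0.975,0,0,0,0,-1],[0,0,1,0,0,0,-1],[0,0,1,0,0,0,-1],[0,0,1,0,0,0,-1],[0,0,1,0,0,0,-1],[0,0,1,0,0,0,-1],[0,0,0.5,0,0,0,-1],[0,0,0.5,0,0,0,-1]]'
python3 -m jog '[[0,0,0.5,0,0,0,-1],[0,0,0.5,0,0,0,-1],[0,0,0.5,0,0,0,-1],[0,0,0.2,0,0,0,-1],[0,0,0.2,0,0,0,-1],[0,0,0,0,0,0,-1]]'
```

```text
time: 5.0
tool_pos: [0.4086, -0.1976, 0.1132]
tool_rot: [[0.539, -0.842, -0.001], [-0.842, -0.539, 0.001], [-0.001, 0.0, -1.0]]
force: [-0.0, -0.2, -0.3]
width: 0.0
grasp_force: 0.0
time: 5.5
tool_pos: [0.409, -0.198, 0.0759]
tool_rot: [[0.539, -0.842, 0.0], [-0.842, -0.539, -0.0], [0.0, -0.0, -1.0]]
force: [-0.3, -0.4, -0.1]
width: 0.0002
grasp_force: 0.0
```

```bash
python3 - <<'E'
from h import *
print(monitor.observe()['force'])
im=imaging.capture('wrist')[:,:,::-1]
cv2.imwrite('pics/w2.png',im)
E
```

```text
[-0.34991775 -0.38160249 -0.11056511]
```

View pics/w2.png

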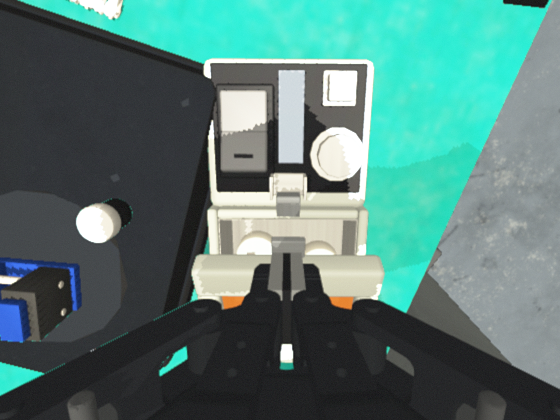

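The wrist view shows the tip at (288,240) just console-side of the still-ajar lid (bar at rows 255-295), so it passed in front of the lid's edge. The start key is at (337,154), the stop key at (340,88), and the rocker at (243,128). I'll refit the pose from here.

```bash
python3 - <<'E'
from h import *
s=monitor.observe();C=cam('wrist',s)
uv=np.array([(337,154),(340,88),(372,62),(206,62),(243,128),(288,206)])
def f(q):
    w=q[3]
    B=[(-28,-42,66),(-28,-78,66),(-w,-94,54),(w,-94,54),(24,-54,63),(0,-10,75)]
    return (proj(world(B,q[:3]),C)-uv).ravel()
p0=np.load('p.npy')
r=least_squares(f,[*p0,46],loss='soft_l1');p=r.x[:3];print(r.x,np.degrees(p[2]));print(r.fun.reshape(-1,2).round(1))
print('tcp px',proj(s['tool_pos'],C))
R=s['tool_rot']
for q in(p0,p):
    c,sn=np.cos(q[2]),np.sin(q[2]);d=s['tool_pos'][:2]-q[:2]
    print('tcp in box',c*d[0]+sn*d[1],-sn*d[0]+c*d[1])
    W=world([(0,6,76),(0,17,105),(24,-40,70),(-28,-42,66)],q);print(((W-s['tool_pos'])@R*1000).round(1))
for a in(.4,.5,.56):
  for L,h in((88.5,10),(88.5,-4),(69.5,10)):
    print(a,L,h,proj(world([(0,85-L*np.cos(a)+h*np.sin(a),66+L*np.sin(a)+h*np.cos(a))],p),C).round())
E
```

```text
[ 0.41327043 -0.20244726  0.55098669 44.41926938] 31.56921214329964
[[ 1.5  3.7]
 [ 2.6 -0.8]
 [-0.5 -4.1]
 [-0.5 -7.2]
 [-0.   5. ]
 [-2.1 12. ]]
tcp px [[287.6288628  246.68864494]]
tcp in box 0.00015522674498200583 0.007454077088268939
[[  1.4   0.2   0.2]
 [ -9.5  -0.1 -28.8]
 [ 48.  -22.6   6.2]
 [ 48.7  29.4  10.2]]
tcp in box -0.0012335428023943031 0.006157142086555003
[[  0.2  -1.2   0.2]
 [-10.8  -1.4 -28.8]
 [ 46.6 -24.4   6.2]
 [ 47.7  27.6  10.2]]
0.4 88.5 10 [[285. 276.]]
0.4 88.5 -4 [[285. 254.]]
0.4 69.5 10 [[285. 302.]]
0.5 88.5 10 [[285. 294.]]
0.5 88.5 -4 [[285. 268.]]
0.5 69.5 10 [[284. 315.]]
0.56 88.5 10 [[285. 306.]]
0.56 88.5 -4 [[285. 277.]]
0.56 69.5 10 [[284. 324.]]
```

```bash
python3 -m jog '[[0,0,-0.9,0,0,0,-1],[0,0,-0.9,0,0,0,-1],[0,0,-0.9,0,0,0,-1],[-0.8,0,0,0,0,0,-1],[0,0,0.3,0,0,0,-1],[0,0,0.3,0,0,0,-1],[0,0,0,0,0,0,-1]]'
python3 -m jog '[[0,0,0.2,0,0,0,-1],[0,0,0.2,0,0,0,-1],[0,0,0.2,0,0,0,-1],[0,0,0,0,0,0,-1]]'
python3 - <<'E'
from h import *
im=imaging.capture('wrist')[:,:,::-1]
cv2.imwrite('pics/w3.png',cv2.resize(im[180:390,160:420],None,fx=2.8,fy=2.8,interpolation=cv2.INTER_CUBIC))
E
```

```text
time: 6.13
tool_pos: [0.3993, -0.1835, 0.1161]
tool_rot: [[0.539, -0.842, -0.002], [-0.842, -0.539, 0.002], [-0.003, 0.001, -1.0]]
force: [-0.1, -0.1, 0.4]
width: 0.0005
grasp_force: 0.0
time: 6.47
tool_pos: [0.3996, -0.1839, 0.1048]
tool_rot: [[0.539, -0.842, -0.002], [-0.842, -0.539, 0.002], [-0.002, 0.001, -1.0]]
force: [0.0, 0.4, -0.3]
width: -0.0003
grasp_force: 0.0
```

View pics/w3.png

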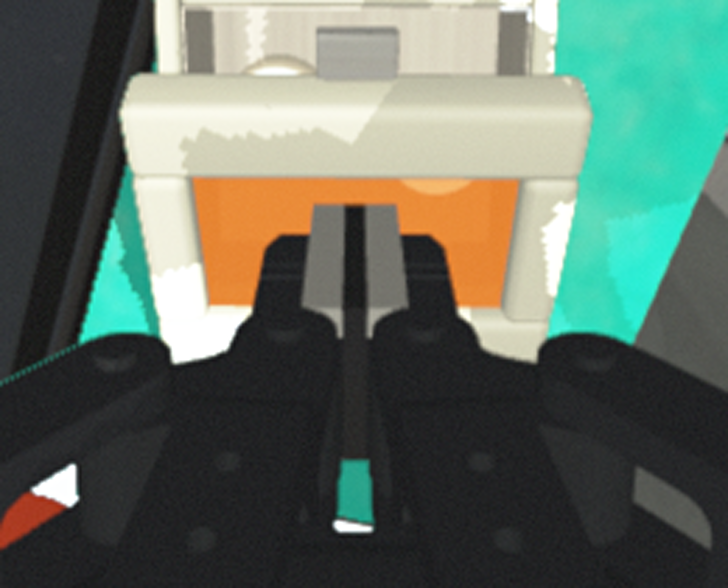

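The crop shows the lid bar at rows 75-178, its grey strike at (358,52), and the fingers above the pane with their tips at (355,205). What I took for the tip before was the strike. The closed fingertips seem to sit some 30 mm above the reported TCP. I'll go back over the bar and descend by force.

```bash
python3 -m jog '[[0,0,-0.8,0,0,0,-1],[0.5,0,0,0,0,0,-1],[0,0,0.5,0,0,0,-1],[0,0,0.5,0,0,0,-1],[0,0,0.5,0,0,0,-1],[0,0,0.5,0,0,0,-1],[0,0,0.3,0,0,0,-1],[0,0,0,0,0,0,-1]]'
python3 -m jog '[[0,0,0.3,0,0,0,-1],[0,0,0.3,0,0,0,-1],[0,0,0,0,0,0,-1]]'
python3 -m jog '[[0,0,0.2,0,0,0,-1],[0,0,0.2,0,0,0,-1],[0,0,0,0,0,0,-1]]'
```

```text
time: 7.18
tool_pos: [0.4044, -0.1916, 0.0738]
tool_rot: [[0.539, -0.842, -0.003], [-0.842, -0.539, 0.003], [-0.004, 0.001, -1.0]]
force: [0.6, 0.4, 0.0]
width: 0.0
grasp_force: 0.0
time: 7.43
tool_pos: [0.4054, -0.1925, 0.0633]
tool_rot: [[0.539, -0.842, -0.001], [-0.842, -0.539, 0.001], [-0.001, 0.0, -1.0]]
force: [-1.3, -0.1, -0.1]
width: 0.0001
grasp_force: 0.2
time: 7.68
tool_pos: [0.4057, -0.1927, 0.0557]
tool_rot: [[0.539, -0.842, 0.0], [-0.842, -0.539, 0.0], [-0.0, -0.0, -1.0]]
force: [1.0, 0.2, 1.2]
width: -0.0001
grasp_force: 0.4
```

```bash
python3 - <<'E'
from h import *
print(monitor.observe()['force'])
im=imaging.capture('wrist')[:,:,::-1]
cv2.imwrite('pics/w4.png',cv2.resize(im[:,130:430],None,fx=1.42,fy=1.42,interpolation=cv2.INTER_CUBIC))
b=imaging.capture('scene')[:,:,::-1]; cv2.imwrite('pics/w4.png',np.hstack([cv2.imread('pics/w4.png')[:588,:426],cv2.resize(b[180:320,185:275],(374,582))[:588].copy() if 0 else cv2.copyMakeBorder(cv2.resize(b[180:320,185:275],(374,582)),0,6,0,0,cv2.BORDER_CONSTANT)]))
E
```

```text
[0.98550295 0.240825   1.18529969]
```

View pics/w4.png

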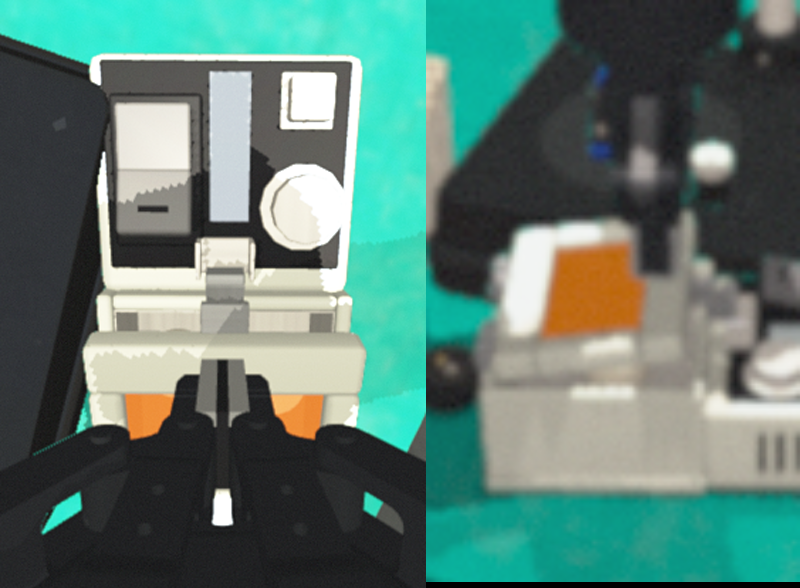

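The wrist view (left) shows the strike at (224,318) close to the catch, and the tips on the bar at (222,365). The scene view (right) shows the finger pressing the lid, which has come down partly. I'll keep pressing.

```bash
python3 -m jog '[[0.1,0,0.2,0,0,0,-1],[0.1,0,0.2,0,0,0,-1],[0,0,0,0,0,0,-1]]'
python3 -m jog '[[0.05,0,0.15,0,0,0,-1],[0,0,0.15,0,0,0,-1],[0,0,0,0,0,0,-1]]'
```

```text
time: 8.03
tool_pos: [0.4075, -0.1957, 0.0472]
tool_rot: [[0.539, -0.842, -0.001], [-0.842, -0.539, 0.001], [-0.001, 0.0, -1.0]]
force: [-0.4, 0.9, -0.8]
width: -0.0002
grasp_force: 0.2
time: 8.28
tool_pos: [0.4086, -0.1973, 0.0418]
tool_rot: [[0.539, -0.842, 0.0], [-0.842, -0.539, -0.001], [0.001, -0.0, -1.0]]
force: [0.7, -0.2, 1.7]
width: 0.0002
grasp_force: 0.9
```

```bash
python3 -m jog '[[0,0,0.15,0,0,0,-1],[0,0,0.15,0,0,0,-1],[0,0,0,0,0,0,-1]]'
python3 -m jog '[[0,0,0.1,0,0,0,-1],[0,0,0.1,0,0,0,-1],[0,0,0,0,0,0,-1]]'
```

```text
time: 8.53
tool_pos: [0.409, -0.1975, 0.0399]
tool_rot: [[0.539, -0.842, -0.001], [-0.842, -0.539, 0.0], [-0.001, 0.001, -1.0]]
force: [-12.7, 8.9, 35.7]
width: -0.0002
grasp_force: 17.4
time: 8.78
tool_pos: [0.4092, -0.1976, 0.039]
tool_rot: [[0.54, -0.842, -0.002], [-0.842, -0.54, 0.001], [-0.002, 0.002, -1.0]]
force: [-22.6, 16.8, 64.6]
width: 0.0002
grasp_force: 31.7
```

```bash
python3 -m jog '[[0,0,-0.3,0,0,0,-1],[0,0,-0.5,0,0,0,-1],[0,0,-1,0,0,0,-1],[0,0,-1,0,0,0,-1],[0,0,-1,0,0,0,-1],[0,0,0,0,0,0,-1]]'
python3 - <<'E'
from h import *
im=imaging.capture('wrist')[:,:,::-1];b=imaging.capture('scene')[:,:,::-1]
o=np.hstack([cv2.resize(im[:,130:430],(426,596)),cv2.resize(b[180:320,185:275],(374,596))]);cv2.imwrite('pics/w5.png',o)
E
```

```text
time: 9.28
tool_pos: [0.4105, -0.1989, 0.1118]
tool_rot: [[0.539, -0.842, 0.005], [-0.842, -0.539, -0.005], [0.007, -0.002, -1.0]]
force: [0.4, -0.4, -0.0]
width: 0.0001
grasp_force: 0.0
```

View pics/w5.png

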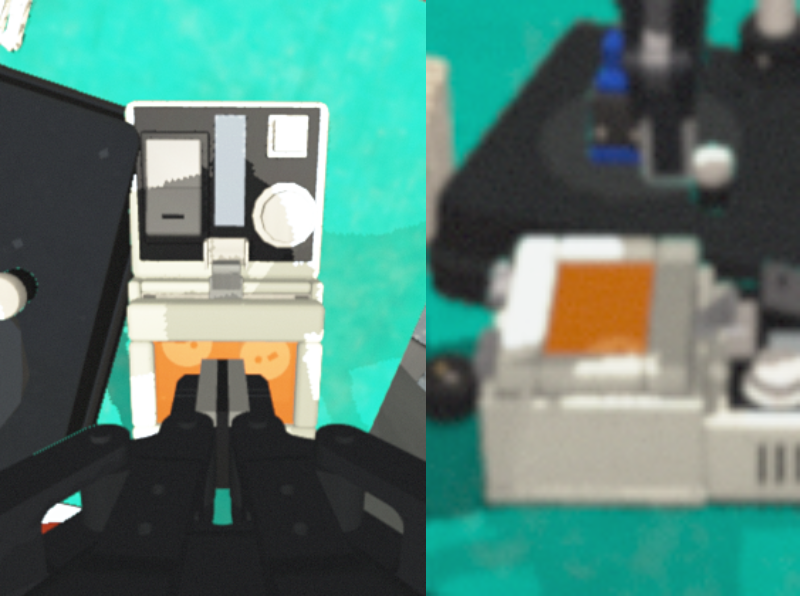

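The wrist view (left) shows the lid flat, with the catch nose over the strike at (226,283). The scene view shows it shut. I'll fit again with a free height to settle the offset, then work out the rocker move.

```bash
python3 - <<'E'
from h import *
s=monitor.observe();C=cam('wrist',s);print(s['tool_pos'])
uv=np.array([(330,150.8),(332.8,95.1),(359.6,72.6),(219.4,72.6),(251.8,130.4),(288.5,226)])
R=s['tool_rot']
for free in(0,1):
    def f(q):
        B=np.array([(-28,-42,66),(-28,-78,66),(-q[3],-94,54),(q[3],-94,54),(24,-54,63),(0,6,76)],float)
        B[:,2]+=q[4]*free
        return (proj(world(B,q[:3]),C)-uv).ravel()
    r=least_squares(f,[.413,-.203,.55,47,0],loss='soft_l1');q=r.x;print(q,np.degrees(q[2]));print(r.fun.reshape(-1,2).round(1).tolist())
    W=world([(0,6,76),(24,-40,70),(-28,-42,66)],q[:3]);print(W.round(4));print(((W-s['tool_pos'])@R*1000).round(1))
for t in('start_top','rocker_on'): print(t,[(np.round((d['point']-s['tool_pos'])@R*1000,1).tolist(),round(d['conf'],2)) for d in imaging.find_in('wrist',t)][:2])
E
```

```text
[ 0.40857937 -0.19726423  0.10827616]
[ 0.41069614 -0.20118135  0.5604865  44.05255104  0.        ] 32.11351089980305
[[2.5, 3.4], [2.4, -0.7], [-0.4, -3.7], [-0.4, -4.8], [-1.0, 3.6], [-0.6, 4.5]]
[[ 0.4075 -0.1961  0.076 ]
 [ 0.4523 -0.2223  0.07  ]
 [ 0.4093 -0.2516  0.066 ]]
[[ -1.6   0.3  32.3]
 [ 44.6 -23.3  38.3]
 [ 46.1  28.7  42.3]]
[  0.41034214  -0.20123456   0.56322795  46.58983129 -12.65955258] 32.270584701977
[[0.4, 1.5], [-0.2, 0.7], [-0.4, -1.0], [-0.4, -1.7], [1.2, 3.0], [-0.2, -1.3]]
[[ 0.4071 -0.1962  0.076 ]
 [ 0.452  -0.2222  0.07  ]
 [ 0.4091 -0.2517  0.066 ]]
[[ -1.7   0.6  32.3]
 [ 44.4 -23.1  38.3]
 [ 46.1  28.9  42.3]]
start_top [([46.4, 33.7, 42.6], 0.75)]
rocker_on [([63.3, -21.7, 41.8], 0.87)]
```

```bash
python3 -m jog '[[0.72,-0.38,0,0,0,0,-1],[0.72,-0.39,0,0,0,0,-1],[0.72,-0.38,0,0,0,0,-1],[0,0,0.7,0,0,0,-1],[0,0,0.7,0,0,0,-1],[0,0,0.7,0,0,0,-1],[0,0,0.4,0,0,0,-1],[0,0,0,0,0,0,-1]]'
python3 -m jog '[[0,0,0.2,0,0,0,-1],[0,0,0.2,0,0,0,-1],[0,0,0,0,0,0,-1]]'
python3 -m jog '[[0,0,0.2,0,0,0,-1],[0,0,0.2,0,0,0,-1],[0,0,0,0,0,0,-1]]'
```

```text
time: 10.15
tool_pos: [0.4488, -0.2192, 0.0549]
tool_rot: [[0.539, -0.842, -0.005], [-0.842, -0.539, 0.004], [-0.006, 0.002, -1.0]]
force: [-0.2, 0.0, -0.4]
width: 0.0
grasp_force: 0.0
time: 10.4
tool_pos: [0.4509, -0.2209, 0.0498]
tool_rot: [[0.539, -0.842, -0.0], [-0.842, -0.539, 0.0], [-0.0, 0.0, -1.0]]
force: [0.4, -0.9, -0.7]
width: -0.0002
grasp_force: 0.0
time: 10.65
tool_pos: [0.4506, -0.2207, 0.0415]
tool_rot: [[0.539, -0.842, -0.001], [-0.842, -0.539, 0.001], [-0.001, 0.0, -1.0]]
force: [-0.5, 1.0, -0.8]
width: -0.0005
grasp_force: 0.0
```

Free so far, and contact should come near 0.035. I'll continue in smaller steps.

```bash
python3 -m jog '[[0,0,0.2,0,0,0,-1],[0,0,0.1,0,0,0,-1],[0,0,0,0,0,0,-1]]'
python3 -m jog '[[0,0,0.1,0,0,0,-1],[0,0,0.1,0,0,0,-1],[0,0,0,0,0,0,-1]]'
python3 -m jog '[[0,0,0.1,0,0,0,-1],[0,0,0,0,0,0,-1]]'
```

```text
time: 10.9
tool_pos: [0.4508, -0.2206, 0.0357]
tool_rot: [[0.539, -0.842, -0.0], [-0.842, -0.539, 0.001], [-0.001, 0.0, -1.0]]
force: [-0.8, 0.8, 0.4]
width: 0.0003
grasp_force: 0.1
time: 11.15
tool_pos: [0.4512, -0.2212, 0.0322]
tool_rot: [[0.539, -0.842, 0.0], [-0.842, -0.539, -0.0], [0.001, -0.0, -1.0]]
force: [0.1, -0.7, 1.1]
width: -0.0002
grasp_force: 0.5
time: 11.32
tool_pos: [0.4513, -0.2213, 0.0319]
tool_rot: [[0.539, -0.842, -0.0], [-0.842, -0.539, -0.0], [0.0, 0.0, -1.0]]
force: [-5.1, 3.6, 16.0]
width: 0.0002
grasp_force: 7.7
```

```bash
python3 -m jog '[[0,0,-0.4,0,0,0,-1],[0,0,-0.8,0,0,0,-1],[0,0,-0.8,0,0,0,-1],[0,0,-0.8,0,0,0,-1],[0,0,0,0,0,0,-1],[0,0,0,0,0,0,-1]]'
python3 - <<'E'
from h import *
s=monitor.observe();print(s['tool_pos'])
im=imaging.capture('wrist')[:,:,::-1];b=imaging.capture('scene')[:,:,::-1]
o=np.hstack([cv2.resize(im[:,130:430],(426,596)),cv2.resize(b[210:300,245:305],(374,596))]);cv2.imwrite('pics/w6.png',o)
for t in('start_top','rocker_on'): print(t,[(np.round((d['point']-s['tool_pos'])@s['tool_rot']*1000,1).tolist(),round(d['conf'],2)) for d in imaging.find_in('wrist',t)][:2])
E
```

```text
time: 11.82
tool_pos: [0.4516, -0.2215, 0.0866]
tool_rot: [[0.539, -0.842, 0.002], [-0.842, -0.539, -0.001], [0.002, -0.001, -1.0]]
force: [-0.0, 0.4, -0.1]
width: 0.0004
grasp_force: 0.0
[ 0.45157626 -0.22147692  0.08659777]
start_top [([5.7, 52.1, 17.2], 0.63)]
rocker_on [([20.6, 1.8, 15.5], 0.93)]
```

View pics/w6.png

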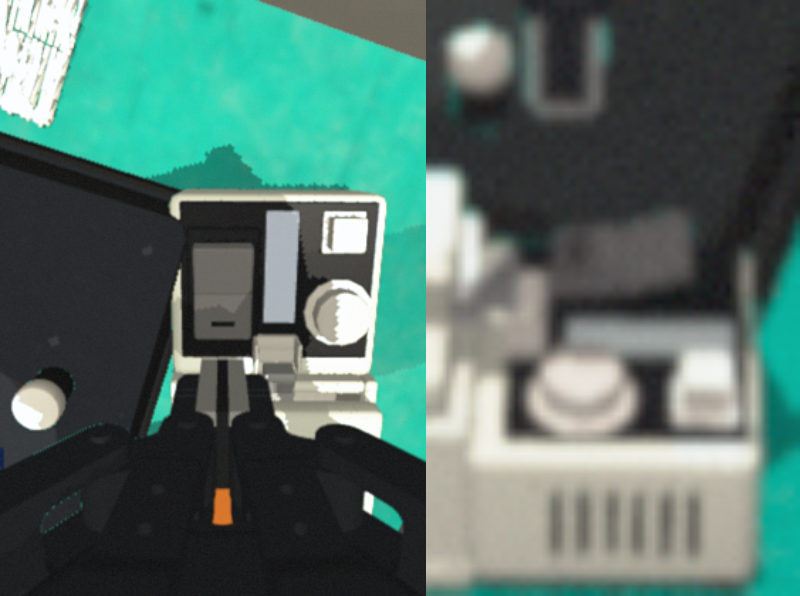

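The scene view (right) shows the rocker's lid half at (560,245) now low and the far half at (690,215) raised, so it has flipped. The start key is at (338,312) in the wrist view, about 52 mm along tool y and 3 mm along tool x.

```bash
python3 -m jog '[[0.05,0.87,0,0,0,0,-1],[0.05,0.87,0,0,0,0,-1],[0.05,0.86,0,0,0,0,-1],[0,0,0.6,0,0,0,-1],[0,0,0.6,0,0,0,-1],[0,0,0.6,0,0,0,-1],[0,0,0.4,0,0,0,-1],[0,0,0,0,0,0,-1]]'
python3 -m jog '[[0,0,0.2,0,0,0,-1],[0,0,0.2,0,0,0,-1],[0,0,0,0,0,0,-1]]'
```

```text
time: 12.68
tool_pos: [0.4072, -0.2499, 0.0396]
tool_rot: [[0.539, -0.842, -0.003], [-0.842, -0.539, 0.004], [-0.005, 0.001, -1.0]]
force: [0.2, 0.0, -1.0]
width: -0.0002
grasp_force: 0.0
time: 12.93
tool_pos: [0.4087, -0.2513, 0.0337]
tool_rot: [[0.539, -0.842, -0.0], [-0.842, -0.539, 0.0], [-0.001, 0.0, -1.0]]
force: [-0.9, -0.7, 0.0]
width: 0.0001
grasp_force: 0.0
```

```bash
python3 -m jog '[[0,0,0.1,0,0,0,-1],[0,0,0.1,0,0,0,-1],[0,0,0,0,0,0,-1]]'
python3 -m jog '[[0,0,0.1,0,0,0,-1],[0,0,0,0,0,0,-1]]'
python3 -m jog '[[0,0,0.1,0,0,0,-1],[0,0,0,0,0,0,-1]]'
```

```text
time: 13.18
tool_pos: [0.4092, -0.2518, 0.0304]
tool_rot: [[0.539, -0.842, 0.001], [-0.842, -0.539, -0.001], [0.001, -0.0, -1.0]]
force: [-0.5, 0.6, 2.9]
width: -0.0
grasp_force: 1.6
time: 13.35
tool_pos: [0.4093, -0.2519, 0.0285]
tool_rot: [[0.539, -0.842, 0.001], [-0.842, -0.539, -0.001], [0.001, -0.0, -1.0]]
force: [0.2, 0.5, 5.3]
width: -0.0
grasp_force: 2.3
time: 13.52
tool_pos: [0.4093, -0.2519, 0.0277]
tool_rot: [[0.539, -0.842, 0.0], [-0.842, -0.539, -0.0], [0.0, -0.0, -1.0]]
force: [-3.4, 3.7, 13.9]
width: -0.0002
grasp_force: 7.2
```

The key has bottomed: 13.9 N with no further travel. I'll retract and make a last check.

```bash
python3 -m jog '[[0,0,0,0,0,0,-1],[0,0,-0.4,0,0,0,-1],[0,0,-1,0,0,0,-1],[0,0,-1,0,0,0,-1],[0,0,-1,0,0,0,-1],[0,0,-1,0,0,0,-1],[0,0,-1,0,0,0,-1],[0,0,0,0,0,0,-1],[0,0,0,0,0,0,-1],[0,0,0,0,0,0,-1]]'
python3 - <<'E'
from h import *
im=imaging.capture('wrist')[:,:,::-1];b=imaging.capture('scene')[:,:,::-1]
o=np.hstack([cv2.resize(im[:,100:400],(400,560)),cv2.resize(b[210:305,190:305],(400,330),interpolation=cv2.INTER_CUBIC)[:0].reshape(0,400,3) if 0 else cv2.copyMakeBorder(cv2.resize(b[210:305,190:305],(400,330),interpolation=cv2.INTER_CUBIC),0,230,0,0,cv2.BORDER_CONSTANT)]);cv2.imwrite('pics/w7.png',o)
E
```

```text
time: 14.35
tool_pos: [0.4083, -0.251, 0.133]
tool_rot: [[0.539, -0.842, -0.001], [-0.842, -0.539, 0.001], [-0.002, 0.0, -1.0]]
force: [-0.5, 1.1, 0.1]
width: -0.0001
grasp_force: 0.0
```

View pics/w7.png

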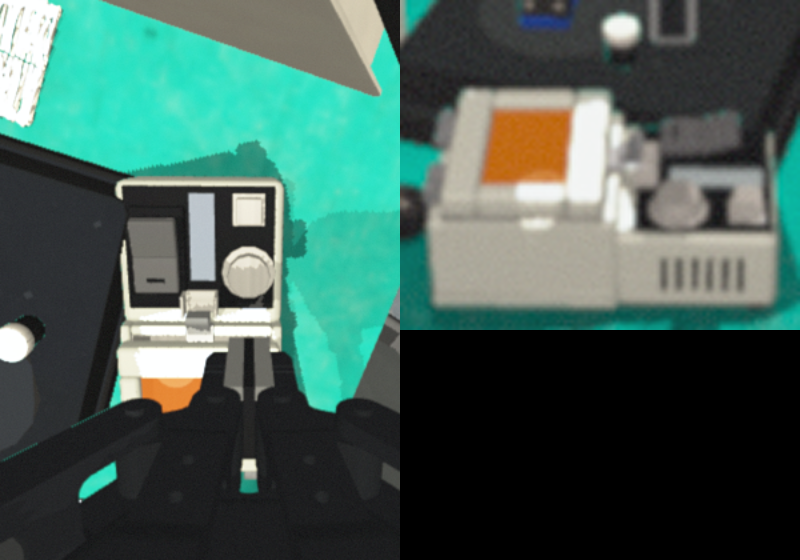

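The lid is shut under the catch at (625,150), the rocker is flipped at (700,130), both keys are out, and the arm is clear. I'll hand in.

```bash
python3 -c "
from rig import robot
print(robot.sign_off())"
```

```text
the job is handed in; nothing more can be done
None
```

I shut the lid under its catch, flipped the rocker on, pressed and released the start key, and handed the job in with the arm clear; camera views and contact forces agreed, but sign-off returned no verdict.

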